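# Point out a misfiled sample tube and log it

## Task

A purple-capped tube has been misfiled in the blue rack among the yellow caps: show the overhead camera by pointing the fingertips straight down at its cap, about 2 cm above it, and hold there for two seconds. Then point in the same way at the empty hole in the white rack where it belongs, with the fingertips about 2 cm above the level of the caps, for two seconds, and then press the green button fully down and let go to log it. Pick nothing up, do not touch the tubes or the racks, leave the red button alone, and leave the jar and the bottle where they are.

Things in the scene. Friction and masses are not known exactly. Their poses are not given: they have to be found in the camera images.
- stray_cap (a point): centre of the flat top of the stray tube's purple cap, about 106 mm above the table; z axis up
- stray: the stray: the only purple-capped tube in the blue rack of yellow-capped tubes. A sample tube standing in a rack, clear glass body 13 mm across with a dark red lower half and white label, 100 mm long; its cap is 17 mm across and 20 mm high. Loose, 15 g, about 1.5 mm of play each way in its hole. Origin at the centre of its foot, z up along the tube, the cap's flat top is at z = 100 mm
- yellow1: yellow-capped sample tube standing in a rack, clear glass body 13 mm across with a dark red lower half and white label, 100 mm long; its cap is 17 mm across and 20 mm high. Loose, 15 g, about 1.5 mm of play each way in its hole. Origin at the centre of its foot, z up along the tube, the cap's flat top is at z = 100 mm. Stands in the blue rack, in any of its five holes
- yellow2: yellow-capped sample tube standing in a rack, clear glass body 13 mm across with a dark red lower half and white label, 100 mm long; its cap is 17 mm across and 20 mm high. Loose, 15 g, about 1.5 mm of play each way in its hole. Origin at the centre of its foot, z up along the tube, the cap's flat top is at z = 100 mm. Stands in the blue rack, in any of its five holes
- yellow3: yellow-capped sample tube standing in a rack, clear glass body 13 mm across with a dark red lower half and white label, 100 mm long; its cap is 17 mm across and 20 mm high. Loose, 15 g, about 1.5 mm of play each way in its hole. Origin at the centre of its foot, z up along the tube, the cap's flat top is at z = 100 mm. Stands in the blue rack, in any of its five holes
- yellow4: yellow-capped sample tube standing in a rack, clear glass body 13 mm across with a dark red lower half and white label, 100 mm long; its cap is 17 mm across and 20 mm high. Loose, 15 g, about 1.5 mm of play each way in its hole. Origin at the centre of its foot, z up along the tube, the cap's flat top is at z = 100 mm. Stands in the blue rack, in any of its five holes
- purple1: purple-capped sample tube standing in a rack, clear glass body 13 mm across with a dark red lower half and white label, 100 mm long; its cap is 17 mm across and 20 mm high. Loose, 15 g, about 1.5 mm of play each way in its hole. Origin at the centre of its foot, z up along the tube, the cap's flat top is at z = 100 mm. Stands in the white rack, in any of its four holes
- purple2: purple-capped sample tube standing in a rack, clear glass body 13 mm across with a dark red lower half and white label, 100 mm long; its cap is 17 mm across and 20 mm high. Loose, 15 g, about 1.5 mm of play each way in its hole. Origin at the centre of its foot, z up along the tube, the cap's flat top is at z = 100 mm. Stands in the white rack, in any of its four holes
- purple3: purple-capped sample tube standing in a rack, clear glass body 13 mm across with a dark red lower half and white label, 100 mm long; its cap is 17 mm across and 20 mm high. Loose, 15 g, about 1.5 mm of play each way in its hole. Origin at the centre of its foot, z up along the tube, the cap's flat top is at z = 100 mm. Stands in the white rack, in any of its four holes
- vacancy: the one empty hole in the white rack of purple-capped tubes, 16 mm square, seen as a dark spot. Origin at the centre of the hole's mouth in the rack's top plate, 84 mm above the table; z up. The caps of the neighbouring tubes, 34 mm away, stand 22 mm higher than this mouth
- sorted_rack: blue open-frame rack with a single row of five holes 34 mm apart, for yellow caps: 194 mm long (its x axis), 44 mm wide, 84 mm high, fixed to the bench. Origin at the centre of its underside. Cap tops stand 22 mm above the top plate
- home_rack: white open-frame rack with a single row of four holes 34 mm apart, for purple caps: 160 mm long (its x axis), 44 mm wide, 84 mm high, fixed to the bench. Origin at the centre of its underside. Cap tops stand 22 mm above the top plate
- console: logging console: fixed low grey box with a dark navy top, 85 x 130 mm (x, y) and 40 mm high, with a green and a red round push button on top, 68 mm apart along its y axis (green at its -y end). Origin at the centre of its underside
- green_button_top (a point): centre of the top of the green button's cap, 32 mm across, facing up
- green_button (a joint): travel of the green button: 0 = up, 0.006 m = fully pressed (straight down, spring return, about 5 N at full travel); it counts as pressed beyond 0.004
- red_button_top (a point): centre of the top of the red button's cap, 32 mm across, facing up
- red_button (a joint): travel of the red button: 0 = up, 0.006 m = fully pressed (straight down, spring return, about 5 N at full travel); to be left alone, a press beyond 0.002 fails
- jar: loose specimen jar with an orange cap, 56 mm across, 70 mm high, a bystander. Origin at the centre of its underside
- spray: loose white bottle with a blue cap, 56 mm across, 150 mm high, a bystander. Origin at the centre of its underside

How it is judged:
By the outcome, as a careful person would: the job done as asked, in the order asked, and still so for the second after the job is handed in, with the robot touching nothing.
It also fails if it takes over 51 s, if anything falls off the work surface, if the arm or the gripper's body presses on something with over 40 N, if the wrist force passes 120 N, or if a joint passes its speed limit or range.

## Robot

A 6-joint arm with a two-finger parallel gripper is mounted at the origin on the work surface. World frame = base frame: x ahead of the robot, y to its left, z up, the work surface at z = 0. Lengths are in m, angles in rad, forces in N, time in s.
With the tool pointing down it reaches from about 0.425 to 0.95 m from the base axis. Payload 14.7 kg.
Tool frame: the origin (TCP) lies on the centre line of the jaws, within the pads' length; the fingertips stand 11 mm ahead of it and the grasp point (between the pads) lies 8 mm behind it (robot.tips_ahead is the z of the fingertips in the tool frame, in m); z points along the fingers, y is the line along which they close (so a half turn about z gives the same grasp; the last joint's range is limited). The gripper opens to 85 mm and grips with 20 to 120 N. Pads are 22 mm wide; open, the fingers measure 114 mm over their backs; the gripper's body (76 mm by 85 mm) begins 54 mm behind the grasp point. The pads swing forward as they close: fully open they stand 13 mm farther back than shut.
Start: joints at [-1.313, 0.48, 1.596, -0, 1.065, -0.047], TCP at [0.195, -0.62, 0.242] pointing down, gripper open.
Joint ranges: [-2.75, 2.75], [-0.82, 2.05], [0.23, 2.67], [-1.56, 4.7], [0.09, 2.69], [-2.92, 2.92]. Speed limits (rad/s): [1.89, 1.89, 2.39, 3.01, 3.01, 3.01].

## Interface

Orientations are given as a unit quaternion [x, y, z, w].
In Python, from bench import robot, eoat, ik, get_image, hand_in, find_in, regions_of, status gives the robot as it stands. Calls block until the motion is done:
- robot.move_pose(position, orientation): joint-space move of the TCP to a pose.
- robot.move_linear(position, rotation=None, max_speed=0.15): straight line of the TCP; rotation=None keeps the orientation; max_speed is the mean speed in m/s.
- robot.set_joints(angles): joint-space move.
- eoat.grip(opening): finger opening in m; the grip force is fixed at half the most; returns when the fingers have stopped.
- robot.hold(seconds).
- ik(position, orientation): joint angles nearest the present ones, or None.
- get_image(name): name is "side" or "top" or "wrist"; returns a dict with "pixels" (400x640x3 uint8, blue, green, red), "depth" (400x640 float32, m along the optical axis (not along the pixel's ray), 0 where there is no reading), "K" (3x3 intrinsics, pixels), "k1" (the pictures are not rectified: a ray, as slopes to the right and down, at radius r is drawn at 1 + k1 r^2 times it, then the intrinsics apply), "R" (3x3) and "t" (3): a world point X has camera coordinates R X + t. Camera axes: x right, y down, z forward; pixel columns grow to the right and rows downward; lengths in m; the calibration is good to about 2 mm. A picture is of the moment at which its call begins.
A pose or a line that the arm cannot do raises robot.MotionError and nothing moves.
- hand_in(): hands the job in; it is judged then, once.
Trained networks look in the newest picture that a camera, given by its name, has taken for a name from the list of things; names that differ only in an ending like _2 or _b are one class to them, and where a whole thing is asked for, a point or a joint stands for the part that bears it (a point fixed in the world has none). Each returns a list of dicts, best first, with "conf" (0 to 1); they miss things now and then, are a little off and sometimes report something else, mostly with a low value. They report only what shows in the picture. A call takes as long as a camera call.
- find_in(target, camera): "bbox" ([left, top, right, bottom] in pixels, round what is visible of it).
- regions_of(target, camera): "region" (400x640 bool, what is visible of it) and "bbox" ([left, top, right, bottom] in pixels, round what is visible of it).
Readings, each from a call of its own:
- status.current_time_s(): time.
- status.current_q(): joint angles.
- status.current_qvel(): joint speeds.
- status.current_joint_torque(): joint torques, N m.
- status.current_ee_pos(): TCP position.
- status.current_orientation(): TCP orientation.
- status.current_force(): force on the tool from outside, world axes, zero at the start.
- status.current_torque(): the same for the moment, N m.
- status.current_finger_gap(): finger opening in m.
- status.current_grip_force(): force on a finger pad.
Only numpy, scipy, OpenCV 4.12 (cv2) and the standard library are available. Lean on these libraries where they do the work, as an engineer would, in place of code of your own. Each camera call takes 0.05 s, during which the arm holds its last target. There are 200 camera calls.

## Working session

There is one attempt and no reset: what is moved stays moved. The work goes in short steps, each a Python script; the robot and the scene stay as the last script left them, time stands still between calls to the robot, and variables do not carry over. Pictures are saved under pics/ and viewed, at most 10 in all, crops included, and the job is handed in when it is done.

```bash
mkdir -p pics
cat > h.py <<'E'
import numpy as np, cv2
from bench import robot, eoat, ik, get_image, hand_in, find_in, regions_of, status
def ray(im,u,v):
    K=im["K"]; d=np.array([(u-K[0,2])/K[0,0],(v-K[1,2])/K[1,1]]); s=d.copy()
    for _ in range(20): s=d/(1+im["k1"]*(s@s))
    return np.array([s[0],s[1],1.])
def at_z(im,u,v,z):
    R,t=im["R"],im["t"]; c=-R.T@t; r=R.T@ray(im,u,v); return c+r*(z-c[2])/r[2]
def at_d(im,u,v):
    d=im["depth"][int(round(v)),int(round(u))]; return im["R"].T@(ray(im,u,v)*d-im["t"])
E
python3 - <<'E'
from h import *
im=get_image("top"); cv2.imwrite("pics/top.png",im["pixels"])
print(status.current_time_s(), -im["R"].T@im["t"], status.current_orientation(), robot.tips_ahead)
for n in ["stray_cap","stray","purple1","yellow1","vacancy","home_rack","sorted_rack","console","green_button_top","red_button_top","jar","spray"]:
    for d in find_in(n,"top")[:6]:
        b=d["bbox"]; u,v=(b[0]+b[2])/2,(b[1]+b[3])/2
        print(n,round(d["conf"],2),np.round(b),np.round(at_d(im,u,v),3))
E
```

```text
0.05 [ 0.34956981 -0.02522867  1.4492628 ] [ 9.88405967e-01  1.51833180e-01 -6.69694395e-05 -5.69943775e-04] 0.011
stray 0.69 [361. 164. 384. 211.] [ 0.529 -0.205  0.015]
home_rack 0.71 [359. 165. 384. 210.] [ 0.522 -0.195  0.086]
home_rack 0.56 [177. 205. 201. 223.] [0.43  0.422 0.105]
sorted_rack 0.57 [257. 149. 282. 210.] [0.549 0.156 0.085]
console 0.67 [317. 177. 324. 184.] [ 0.548 -0.019  0.064]
red_button_top 0.48 [313. 176. 326. 184.] [ 0.551 -0.016  0.061]
jar 0.84 [428. 219. 447. 234.] [ 0.387 -0.418  0.069]
spray 0.73 [176. 205. 201. 224.] [0.429 0.422 0.113]
```

View pics/top.png

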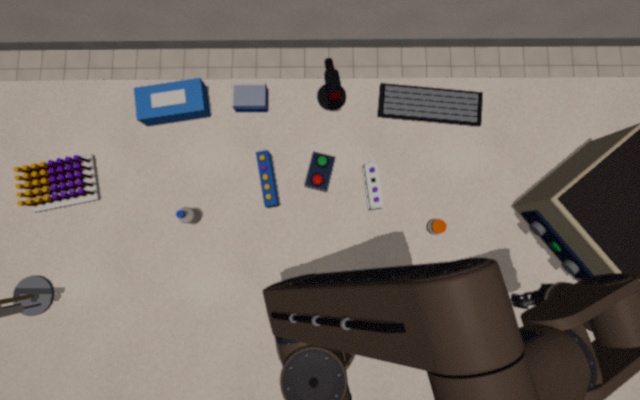

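The overhead view shows the blue rack at about (267,179), the console with green at (322,160) and red at (317,180), and the white rack at (373,187). I'll zoom in on these.

Run:
```python
from h import *
im=get_image("top"); p=im["pixels"]
c=cv2.resize(p[140:220,245:395],None,fx=5,fy=5,interpolation=cv2.INTER_CUBIC); cv2.imwrite("pics/crop.png",c)
hsv=cv2.cvtColor(p,cv2.COLOR_BGR2HSV)
def blobs(name,lo,hi,z,box):
    m=cv2.inRange(hsv,lo,hi); x0,y0,x1,y1=box; k=np.zeros_like(m); k[y0:y1,x0:x1]=m[y0:y1,x0:x1]
    n,_,s,ce=cv2.connectedComponentsWithStats(k)
    for i in range(1,n):
        if s[i,4]>=6:
            u,v=ce[i]; print(name,s[i,4],np.round(ce[i],1),np.round(at_z(im,u,v,z),4),np.round(at_d(im,u,v),3))
blobs("yel",(12,120,90),(35,255,255),.106,(250,145,290,215))
blobs("pur",(125,80,40),(150,255,255),.106,(250,145,290,215))
blobs("purW",(125,80,40),(150,255,255),.106,(355,155,390,215))
blobs("dark",(0,0,0),(180,255,75),.084,(366,163,380,208))
blobs("grn",(45,100,50),(85,255,255),.06,(300,145,340,200))
blobs("red",(0,150,80),(8,255,255),.06,(300,145,340,200))
```

```text
yel 17 [262.1 157.6] [0.6215 0.1787 0.106 ] [0.62  0.178 0.112]
yel 19 [265.2 176.8] [0.5552 0.1673 0.106 ] [0.555 0.167 0.107]
yel 18 [266.8 186.5] [0.5223 0.1614 0.106 ] [0.522 0.161 0.111]
yel 16 [268.5 196.5] [0.4884 0.1551 0.106 ] [0.488 0.155 0.107]
pur 21 [263.7 167.1] [0.5885 0.1729 0.106 ] [0.588 0.173 0.106]
purW 16 [371.9 169.3] [ 0.5798 -0.1935  0.106 ] [ 0.58  -0.193  0.107]
purW 17 [374.6 188.9] [ 0.5131 -0.2014  0.106 ] [ 0.512 -0.201  0.112]
purW 16 [376.3 198.9] [ 0.4794 -0.2065  0.106 ] [ 0.479 -0.206  0.111]
dark 6 [373.  179.5] [ 0.5482 -0.1994  0.084 ] [ 0.548 -0.2    0.082]
grn 84 [321.6 160.4] [ 0.62   -0.0237  0.06  ] [ 0.62  -0.024  0.06 ]
red 71 [317.  179.2] [ 0.5534 -0.0074  0.06  ] [ 0.553 -0.008  0.065]
```

View pics/crop.png

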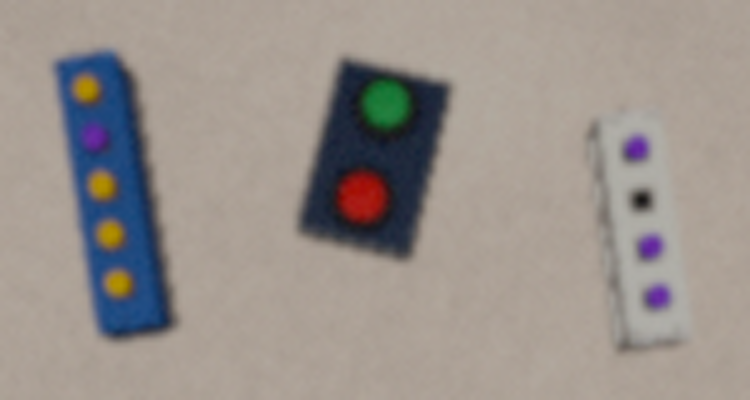

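The picture agrees with the numbers: holes are 34 mm apart, the stray is second from the far end at (0.588, 0.173), and the vacancy is at about (0.547, -0.198), between purple caps at the expected heights. The buttons measure 68 mm apart. Next I'll close the fingers, move above the stray, and check.

```bash
cat >> h.py <<'E'
from scipy.spatial.transform import Rotation as Ro
O0=Ro.from_quat([9.88405967e-01,1.51833180e-01,0,0]); A0=np.arctan2(-.62,.195)
def q(x,y): return (Ro.from_euler('z',np.arctan2(y,x)-A0)*O0).as_quat()
E
python3 - <<'E'
from h import *
eoat.grip(0.0)
x,y=.5885,.173
robot.move_pose([x,y,.20],q(x,y))
print(status.current_time_s(),status.current_ee_pos(),status.current_q(),status.current_finger_gap())
w=get_image("wrist"); s=get_image("side")
cv2.imwrite("pics/ws.png",np.hstack([cv2.resize(w["pixels"],(400,250)),cv2.resize(s["pixels"],(400,250))]))
cv2.imwrite("pics/side1.png",s["pixels"])
np.save("w.npy",w,allow_pickle=True);np.save("s.npy",s,allow_pickle=True)
E
```

```text
4.575 [0.58876587 0.1723174  0.20003758] [ 2.35385925e-01  4.73311687e-01  1.72673200e+00 -1.55416215e-04
  9.41437552e-01 -4.95367752e-02] -0.0001463305423873608
```

View pics/ws.png

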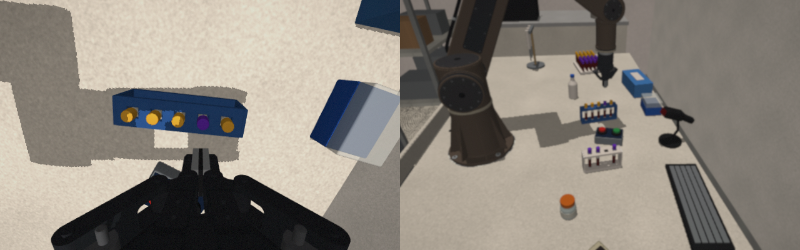

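View pics/side1.png

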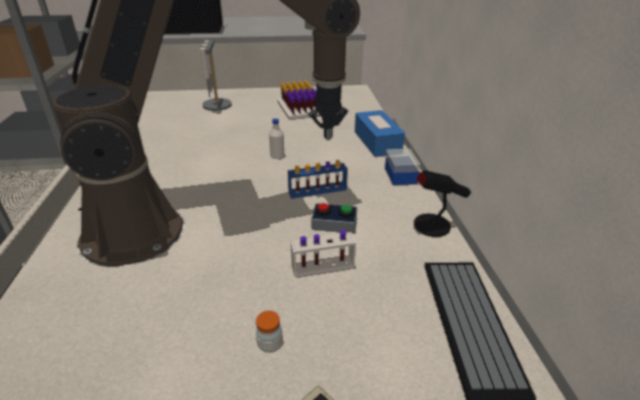

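The side view shows the closed fingers above the blue rack, near the stray at (328,166). The wrist view shows the stray's cap at about (325,194) full scale and the fingertips at about (320,240). I'll measure both from the wrist depth.

Run:
```python
from h import *
w=np.load("w.npy",allow_pickle=True).item(); s=np.load("s.npy",allow_pickle=True).item()
for n,im,b in(("w",w,(300,170,350,215)),("s",s,(285,155,350,172)),):
    hsv=cv2.cvtColor(im["pixels"],cv2.COLOR_BGR2HSV); m=cv2.inRange(hsv,(122,70,30),(152,255,255))
    k=np.zeros_like(m);k[b[1]:b[3],b[0]:b[2]]=m[b[1]:b[3],b[0]:b[2]]
    v,u=np.nonzero(k); P=np.array([at_d(im,a,c) for a,c in zip(u,v)])
    top=P[P[:,2]>.102]; print(n,len(P),P[:,2].max(),top.mean(0),(top.min(0)+top.max(0))/2)
# fingertips: lowest points near the tool in wrist and side views
for n,im in(("w",w),("s",s)):
    v,u=np.nonzero(im["depth"]>0); P=np.array([at_d(im,a,c) for a,c in zip(u,v)])
    m=(np.hypot(P[:,0]-.5888,P[:,1]-.1723)<.03)&(P[:,2]>.15)&(P[:,2]<.3)
    Q=P[m]; print(n,len(Q),np.sort(Q[:,2])[:8]); print(Q[Q[:,2]<Q[:,2].min()+.006].mean(0))
```

```text
w 390 0.3319794753300837 [0.58952472 0.17970859 0.10746724] [0.58247563 0.20910359 0.2170408 ]
s 30 0.1072079437033581 [0.58949751 0.17196857 0.10522814] [0.58963389 0.17156998 0.1046249 ]
w 22131 [0.19265279 0.19306387 0.19319395 0.19325678 0.19327702 0.19331202
 0.19356291 0.19364284]
[0.58562244 0.18306756 0.1964331 ]
s 450 [0.19159073 0.19353957 0.19360724 0.19464649 0.19596976 0.19670207
 0.19764709 0.19815839]
[0.59039863 0.16442812 0.19434264]
```

Fingertips and cap agree in both views: the tips are about 11 mm ahead of the TCP, and the cap is at (0.589, 0.172, 0.106). Now the two points.

Run:
```python
from h import *
def point(x,y,first=False):
    if not first: robot.move_pose([x,y,.20],q(x,y))
    robot.move_linear([x,y,.137],rotation=q(x,y),max_speed=.06)
    robot.hold(1.0)
    print(status.current_time_s(),status.current_ee_pos(),status.current_force())
    robot.hold(1.8); s=get_image("side")["pixels"]
    print(status.current_ee_pos()); robot.move_linear([x,y,.20],max_speed=.1)
    return s
a=point(.589,.1725,True)[110:280,240:400]; b=point(.547,-.198)[110:280,240:400]
cv2.imwrite("pics/pts.png",cv2.resize(np.hstack([a,b]),None,fx=2.4,fy=2.4,interpolation=cv2.INTER_CUBIC))
print(status.current_time_s())
```

```text
6.875 [0.58896886 0.17249917 0.13696407] [-0.4130681  -0.10425381 -0.54996377]
[0.58900734 0.17249579 0.13701316]
13.1 [ 0.54700873 -0.19798052  0.13701003] [ 0.23287016 -0.63721716 -0.29862557]
[ 0.54697177 -0.19801168  0.13700261]
15.7333
```

View pics/pts.png

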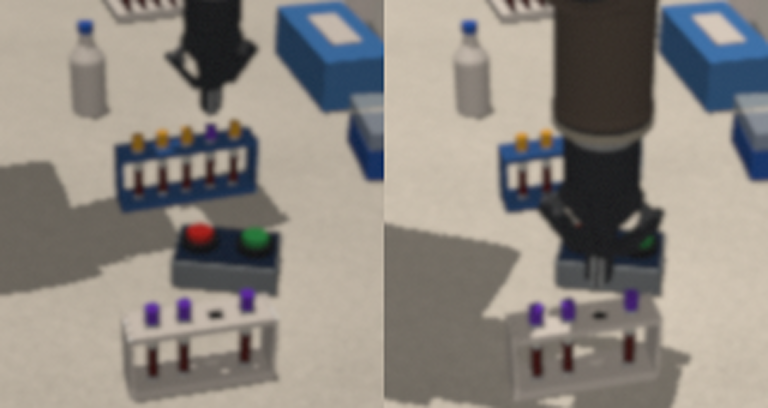

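The left half shows the tips at (210,105), just above the purple cap at (210,130). The right half shows them at (597,280), directly above the dark hole at (600,315). Nothing was touched. Next, the green button.

Run:
```python
from h import *
x,y=.620,-.0237
robot.move_pose([x,y,.15],q(x,y)); robot.move_linear([x,y,.078],max_speed=.08); robot.hold(.3)
f0=status.current_force()[2]; z=.074; n=0
while z>.056:
    robot.move_linear([x,y,z],max_speed=.03); robot.hold(.1); f=status.current_force()[2]-f0
    print(round(z,4),round(status.current_ee_pos()[2],4),round(f,2))
    if f>9: break
    z-=.001
robot.hold(.4); s=get_image("side")["pixels"][110:280,240:400]
robot.move_linear([x,y,.16],max_speed=.08)
robot.hold(.3); s2=get_image("side")["pixels"][110:280,240:400]
cv2.imwrite("pics/btn.png",cv2.resize(np.hstack([s,s2]),None,fx=2.4,fy=2.4,interpolation=cv2.INTER_CUBIC))
print(status.current_time_s(),status.current_force()[2]-f0)
```

```text
0.074 0.0739 -0.79
0.073 0.0731 0.68
0.072 0.0721 1.35
0.071 0.071 2.43
0.07 0.07 2.03
0.069 0.069 3.11
0.068 0.068 3.45
0.067 0.067 5.51
0.066 0.0668 18.45
23.1917 -0.5008923746383845
```

View pics/btn.png

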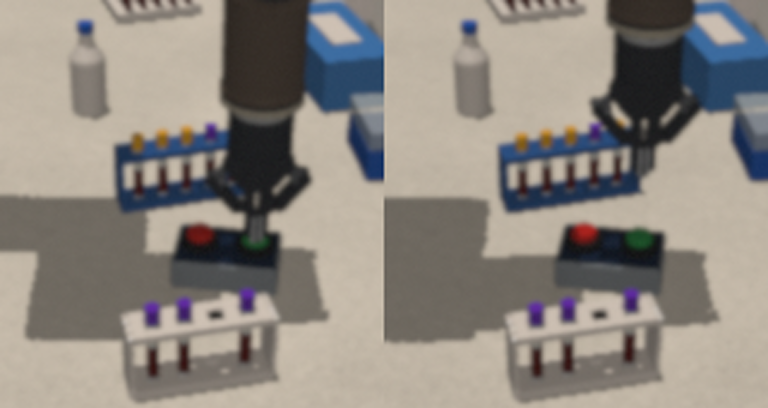

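The fingers pressed the green button at (255,240) to its hard stop: about 6 mm of travel, then the force jumped to 18 N. It was released, and everything else is undisturbed.

```bash
python3 -c "
from bench import hand_in; print(hand_in())"
```

```text
the job is handed in; nothing more can be done
None
```

The job is handed in, at about 23 s of the 51 s allowed: I pointed at the stray purple cap and then the empty hole in the white rack, holding over two seconds at each, then pressed the green button to its stop and let go, and saw nothing else touched.

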